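# Snap the nugget box shut

### The arm

A 6-joint arm with a two-finger parallel gripper is mounted at the origin on a cart in front of the work surface, level with it; the furniture and walls round the work are solid. World frame = base frame: x ahead of the robot, y to its left, z up, the work surface at z = 0. Lengths are in mm, angles in rad, forces in N, time in s.
With the tool pointing down it reaches from about 350 to 875 mm from the base axis. Payload 4.2 kg.
Tool frame: the origin (TCP) lies on the centre line of the jaws, within the pads' length; the fingertips stand 22 mm ahead of it and the grasp point (between the pads) lies 3 mm ahead of it (arm.nose_length is the distance from the TCP to the fingertips, in mm); z points along the fingers, x is the direction in which the jaws open and shut, and the axes are right-handed (so a half turn about z gives the same grasp; the last joint's range is limited). The gripper opens to 85 mm and grips with 20 to 120 N. Pads are 22 mm wide; open, the fingers measure 114 mm over their backs; the gripper's body (76 mm by 85 mm) begins 54 mm behind the grasp point. The pads swing forward as they close: fully open they stand 13 mm farther back than shut.
Start: joints at [1.36, 0.385, 0.008, 0, -1.194, -0.259], TCP at [282.909, 557.281, 253.312] pointing down, gripper open.
Joint ranges: [-3.14, 3.14], [-1.21, 2.06], [-1.07, 1.41], [-3.16, 2.05], [-2.99, -0.16], [-3.1, 3.1]. Speed limits (rad/s): [2.79, 2.79, 3.14, 3.14, 3.14, 3.14].

### API

Orientations are given as a unit quaternion [x, y, z, w].
In Python, from bench import telemetry, get_image, workorder, nets, arm gives the robot as it stands.
- The arm moves only by the tool apply_moves, never from a script. Its argument "steps" is a list of rows, each an object with "hand": the opening, from 0 (shut) to 1 (fully open); "xyz": the shift along the tool's x, y, z in cm, a list of three; "delta_rot": the turn, a rotation vector about the tool's x, y, z in rad, a list of three. In form: [{"hand": hand, "xyz": [x, y, z], "delta_rot": [wx, wy, wz]}, ...]. A call has 1 to 12 rows; each row is the pose to reach, as a shift and turn from the pose commanded when the call began, along the tool's axes at that moment; what a row does not reach only later rows make up. A row lasts 1/12 s, in which the tool goes at most 41.7 mm and 7.16 degrees, less where a joint would pass 70% of its speed; a pose out of reach is approached as far as the arm can. A call with a gripper value outside its range is refused whole. The fingers move at their own pace and stop on an object; the grip force is fixed at half the most. Time passes only in rows, so rows that repeat a pose let the fingers close. It gives the time, the measured TCP pose, the force and the opening at its end, in the units of the state.
- telemetry.read_state(): the state, without advancing time (a new reading comes with each control period).
- get_image(name): name is "scene" or "side" or "wrist"; returns a dict with "frame" (480x640x3 uint8, blue, green, red), "fx", "fy", "cx", "cy" (pixels), "origin" and "orientation" of the camera in the world. Camera axes: x right, y down, z forward; pixel columns grow to the right and rows downward; lengths in mm; the calibration is good to about 2 mm. The wrist camera is an equidistant fisheye: a pixel r from the principal point sees the ray r / f radians off the axis. A picture is of the moment at which its call begins. There is no depth.
- workorder.job_done(): hands the job in, once; it reports no verdict.
Trained networks look in a picture, given as the dict that the camera call returned (one of the last four; its "shot" number tells which), for a name from the list of things; names that differ only in an ending like _2 or _b are one class to them, and where a whole thing is asked for, a point or a joint stands for the part that bears it (a point fixed in the world has none). Each returns a list of dicts, best first, with "confidence" (0 to 1); they miss things now and then, are a little off and sometimes report something else, mostly with a low value. They report only what shows in the picture. A call takes as long as a camera call. They do not tell look-alikes from the thing itself.
- nets.recognise(picture, label): "xyz" ([x, y, z] in mm, in world coordinates, good to about 4 mm: the middle of the surface that is visible of it).
- nets.outline_of(picture, label): "pixels" (480x640 bool, what is visible of it).
- nets.pinpoint(picture, label): "xyz" ([x, y, z] in mm, in world coordinates, good to about 4 mm: a listed point, or the origin of a listed thing).
The state is a dict: "clock": time; "joints": joint angles; "joint_vel": joint speeds; "joint_efforts": joint torques, N m; "position": TCP position; "ee_rot": TCP orientation; "contact_force": force on the tool from outside, world axes, zero at the start; "wrist_torque": the same for the moment, N m; "gripper_width": finger opening in mm.
Only numpy, scipy, OpenCV 4.12 (cv2) and the standard library are available. Lean on these libraries where they do the work, as an engineer would, in place of code of your own. Each camera call takes 0.05 s, during which the arm holds its last target.

### The job

The lid of the clear box of glass nuggets is on, but its four blue rim sections still stand up. With the fingertips press them down, one section at a time, all the way round, until every one has clicked shut and lies flush. Only press: do not pick up, tip or shove the box out of its place, and leave the other things on the bench alone.

Things in the scene. Friction and masses are not known exactly. Their poses are not given: they have to be found in the camera images.
- snap_box: clear plastic box of glass nuggets with a white snap lid already set on it, standing loose on the bench, 0.6 to 1 kg. Over the lid 165 mm along its own x, 126 mm along its own y; top of the closed lid flat, 52 mm above the underside. Origin at the centre of the underside, z up. Each of the four edges of the lid has one blue hinged rim section between fixed white corners; the middle and the corners of the lid do not move
- snap_left (a joint): angle of the blue section on the box's own +y edge (a long edge; section 100 mm long), 30 mm wide, hinged along its inner edge: 0 = sprung up (its outer edge 12 mm higher than the lid), 0.42 rad = pressed down flush and clicked shut. Pressed near its outer edge it resists with about 7 N at first, less and less as it goes down, goes over centre at about 0.25 rad and snaps on down by itself; let go before that, it springs up again. Once clicked it stays shut
- snap_far (a joint): angle of the blue section on the box's own +x edge (a short edge; section 60 mm long), 30 mm wide, hinged along its inner edge: 0 = sprung up (its outer edge 12 mm higher than the lid), 0.42 rad = pressed down flush and clicked shut. Pressed near its outer edge it resists with about 7 N at first, less and less as it goes down, goes over centre at about 0.25 rad and snaps on down by itself; let go before that, it springs up again. Once clicked it stays shut
- snap_right (a joint): angle of the blue section on the box's own -y edge (a long edge; section 100 mm long), 30 mm wide, hinged along its inner edge: 0 = sprung up (its outer edge 12 mm higher than the lid), 0.42 rad = pressed down flush and clicked shut. Pressed near its outer edge it resists with about 7 N at first, less and less as it goes down, goes over centre at about 0.25 rad and snaps on down by itself; let go before that, it springs up again. Once clicked it stays shut
- snap_near (a joint): angle of the blue section on the box's own -x edge (a short edge; section 60 mm long), 30 mm wide, hinged along its inner edge: 0 = sprung up (its outer edge 12 mm higher than the lid), 0.42 rad = pressed down flush and clicked shut. Pressed near its outer edge it resists with about 7 N at first, less and less as it goes down, goes over centre at about 0.25 rad and snaps on down by itself; let go before that, it springs up again. Once clicked it stays shut
- snap_left_pad (a point): the place to press on that section (the same edge as joint snap_left): point on its top face, mid-length, 22 mm outward from the hinge line, just inside the box wall below; moves with the section: 61 mm above the box's underside when up, 52 mm when shut
- snap_far_pad (a point): the place to press on that section (the same edge as joint snap_far): point on its top face, mid-length, 22 mm outward from the hinge line, just inside the box wall below; moves with the section: 61 mm above the box's underside when up, 52 mm when shut
- snap_right_pad (a point): the place to press on that section (the same edge as joint snap_right): point on its top face, mid-length, 22 mm outward from the hinge line, just inside the box wall below; moves with the section: 61 mm above the box's underside when up, 52 mm when shut
- snap_near_pad (a point): the place to press on that section (the same edge as joint snap_near): point on its top face, mid-length, 22 mm outward from the hinge line, just inside the box wall below; moves with the section: 61 mm above the box's underside when up, 52 mm when shut
- oil_bottle: small cream bottle with a red cap, 35 mm across, 73 mm tall, standing near the box; origin under its centre; not to be moved
- grey_tin: round grey tin, 52 mm across, 34 mm tall, standing near the box; origin under its centre; not to be moved
- brass_tin: round brass-coloured tin with a lid, 62 mm across, 24 mm tall; origin under its centre; not to be moved
Not all that is in view belongs to the job. There is more than one size of the snap_box; the job needs the larger.

How it is judged (in metres and radians):
On the way, in this order (a step that is already met when the one before it is completed fails the run):
1. 1 of the four sections clicked shut (value of joint any of snap_left, snap_far, snap_right, snap_near above 0.36 rad), for 0.2 s.
2. 2 of the four sections clicked shut ((value of joint each of snap_left, snap_far above 0.36 rad or value of joint each of snap_left, snap_right above 0.36 rad or value of joint each of snap_left, snap_near above 0.36 rad or value of joint each of snap_far, snap_right above 0.36 rad or value of joint each of snap_far, snap_near above 0.36 rad or value of joint each of snap_right, snap_near above 0.36 rad)), for 0.2 s.
3. 3 of the four sections clicked shut ((value of joint each of snap_left, snap_far, snap_right above 0.36 rad or value of joint each of snap_left, snap_far, snap_near above 0.36 rad or value of joint each of snap_left, snap_right, snap_near above 0.36 rad or value of joint each of snap_far, snap_right, snap_near above 0.36 rad)), for 0.2 s.
4. 4 of the four sections clicked shut (value of joint each of snap_left, snap_far, snap_right, snap_near above 0.36 rad), for 0.2 s.
At the end, for the whole second after the job is handed in: all four blue sections clicked shut (each joint above 0.36 rad of 0.42), shut one at a time; the box at rest, upright (within 0.1 rad), standing on the bench and less than 50 mm from where it stood (all of step 4 and linear speed of snap_box below 0.02 m/s and height (world z) of snap_box below 0.01 m and angle between snap_box's own z axis and vertical below 0.1 rad and distance of snap_box from where it was at the start of the episode below 0.05 m); the robot touches nothing.
It fails at once if the arm or the body of the gripper, rather than the fingers, presses on the box (contact force between the arm and snap_box above 3 N).
It fails at once if the box is lifted off the bench (height (world z) of snap_box above 0.012 m).
It fails at once if the box is tipped (angle between snap_box's own z axis and vertical above 0.2 rad).
It fails at once if the box is shoved 50 mm or more out of its place (distance of snap_box from where it was at the start of the episode above 0.05 m).
It fails at once if another thing on the bench is moved by more than 30 mm (distance of any of oil_bottle, grey_tin, brass_tin from where it was at the start of the episode above 0.03 m).
It also fails if it takes over 48 s, if anything falls off the work surface, if the arm or the gripper's body presses on something with over 40 N, if the wrist force passes 120 N, or if a joint passes its speed limit or range.

## Working session

There is one attempt and no reset: what is moved stays moved. The work goes in short steps, Python scripts to look and compute and a tool call to move; the robot and the scene stay as the last step left them, time stands still between calls to the robot, and variables do not carry over. Pictures are saved under pics/ and viewed, and the job is handed in when it is done.

Besides the shell and the picture viewer there is one more tool, called after "Request:" as a command line: name --argument value ..., lists and objects as JSON in quotes. apply_moves: Moves the arm, as the interface text tells. Its arguments: {"type":"object","properties":{"steps":{"type":"array"}},"required":["steps"]}

```bash
mkdir -p pics; ls; python3 - <<'E'
from bench import telemetry, get_image, workorder, nets, arm
import cv2
s=telemetry.read_state(); print(s)
for n in ["scene","side"]:
    p=get_image(n); cv2.imwrite(f"pics/{n}0.png",p["frame"]); print(n,{k:v for k,v in p.items() if k!="frame"})
    for l in ["snap_box","oil_bottle","grey_tin","brass_tin"]:
        print(l,[(d["xyz"],d["confidence"]) for d in nets.pinpoint(p,l)])
    for l in ["snap_left_pad","snap_far_pad","snap_right_pad","snap_near_pad"]:
        print(l,[(d["xyz"],d["confidence"]) for d in nets.pinpoint(p,l)])
E
```

```text
pics
{'clock': 0.0, 'joints': array([ 1.35962105e+00,  3.85563651e-01,  6.61875494e-03, -5.24420363e-04,
       -1.19399234e+00, -2.58619774e-01]), 'joint_vel': array([ 0.00073014,  0.00057159, -0.00025165,  0.00071295, -0.0014026 ,
        0.00042628]), 'joint_efforts': array([ 4.35254906e-04, -3.92288375e+01,  1.88405818e+01,  4.18623000e+00,
       -4.61090327e-03,  1.45149535e-06]), 'position': array([282.660275  , 556.82430518, 252.21070699]), 'ee_rot': array([-5.23031201e-01,  8.52312828e-01, -6.06471711e-04, -9.15126324e-04]), 'contact_force': array([ 0.03519239, -0.97145651, -0.43094462]), 'wrist_torque': array([-0.00661276,  0.03337409, -0.0623409 ]), 'gripper_width': 85.29085146870251}
scene {'fx': 536.1263133058775, 'fy': 536.1263133058775, 'cx': 330.11108333971623, 'cy': 239.1230156194297, 'origin': array([ 284.14676457, -602.06159553,  625.65834503]), 'orientation': array([ 0.88704146, -0.20148517,  0.09080593, -0.40535844]), 'shot': 1}
snap_box [([501.1, 41.1, 3.6], 0.76), ([394.5, -207.5, 2.2], 0.67)]
oil_bottle [([493.0, 202.4, -0.7], 0.82), ([515.5, -6.3, 60.8], 0.37
[... 397 characters left out ...]
578068068, 'cx': 319.34340219088443, 'cy': 238.74133924095872, 'origin': array([586.23976247, 816.09537813, 430.92308472]), 'orientation': array([ 0.02057805,  0.83387363, -0.55135301, -0.01552985]), 'shot': 2}
snap_box [([498.5, 44.9, 3.8], 0.83), ([391.8, -203.5, 2.7], 0.65)]
oil_bottle [([488.9, 204.6, 3.0], 0.76)]
grey_tin [([504.4, -105.7, -0.8], 0.58)]
brass_tin [([721.3, -10.5, -1.8], 0.54)]
snap_left_pad [([484.1, 90.3, 63.1], 0.62), ([409.5, -236.6, 42.0], 0.53)]
snap_far_pad [([345.0, -218.3, 43.7], 0.68), ([569.2, 64.9, 63.3], 0.6)]
snap_right_pad [([516.4, -5.5, 61.3], 0.94), ([382.9, -170.0, 39.2], 0.48)]
snap_near_pad [([434.3, 21.9, 64.2], 0.68), ([441.7, -183.6, 44.9], 0.53)]
```

View pics/scene0.png

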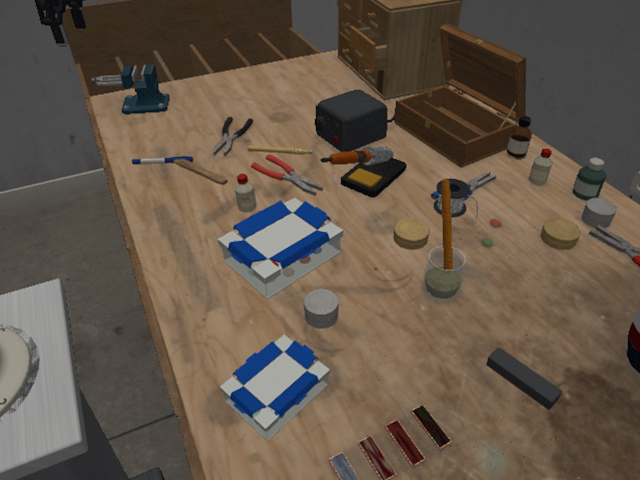

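View pics/side0.png

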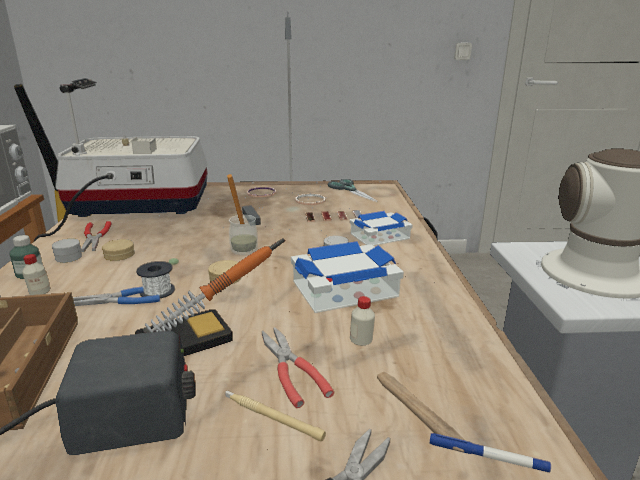

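Candidates for the box: the blue/white box at scene (281,243) and a similar one at scene (276,385). Pad spacing is about 101 by 141 mm on the first and about 70 mm on the second. So the first is the larger one, and I'll fit its pose and check it in a crop.

```bash
cat > h.py <<'E'
import numpy as np, cv2
from scipy.spatial.transform import Rotation as R
def proj(p,X):
    c=R.from_quat(p["orientation"]).inv().apply(np.atleast_2d(X)-p["origin"])
    return np.c_[p["fx"]*c[:,0]/c[:,2]+p["cx"],p["fy"]*c[:,1]/c[:,2]+p["cy"]]
def box2w(q,X):
    X=np.atleast_2d(X); c,s=np.cos(q[2]),np.sin(q[2])
    return np.c_[q[0]+c*X[:,0]-s*X[:,1],q[1]+s*X[:,0]+c*X[:,1],X[:,2]]
C=np.array([[82.5,63,52],[-82.5,63,52],[-82.5,-63,52],[82.5,-63,52.]])
H=C*[0,0,1]+np.array([[52.5,33,0],[-52.5,33,0],[-52.5,-33,0],[52.5,-33,0]])
P=dict(left=[0,53.1,61],right=[0,-53.1,61],far=[72.6,0,61],near=[-72.6,0,61])
E
python3 - <<'E'
from h import *
from bench import get_image
import pickle
from scipy.optimize import least_squares
obs=[('left',484.2,94.9),('left',484.1,90.3),('far',568,65.1),('far',569.2,64.9),('right',515.9,-3.7),('right',516.4,-5.5),('near',434.3,21.9)]
f=lambda q:np.concatenate([box2w(q,P[o[0]])[0,:2]-o[1:] for o in obs])
r=least_squares(f,[500,43,.31]);q=r.x;print(q,f(q).round(1))
for n,w in [("scene",(190,180,380,310)),("side",(270,220,430,330))]:
    p=get_image(n); pickle.dump(p,open(n+".pkl","wb"))
    x0,y0,x1,y1=w;k=4
    im=cv2.resize(p["frame"][y0:y1,x0:x1],None,fx=k,fy=k,interpolation=cv2.INTER_CUBIC)
    for A,c in((C,(0,0,255)),(H,(0,255,0)),(C*[1,1,0],(0,255,255))):
        u=((proj(p,box2w(q,A))-[x0,y0])*k).astype(int); cv2.polylines(im,[u],True,c,1)
    cv2.imwrite(f"pics/{n}1.png",im)
E
```

```text
[5.00430041e+02 4.36568816e+01 3.12236459e-01] [-0.1 -0.7  0.   3.9  1.5  0.9  0.3  1.1  0.8 -3.2  0.3 -1.4 -3.  -0.5]
```

View pics/scene1.png

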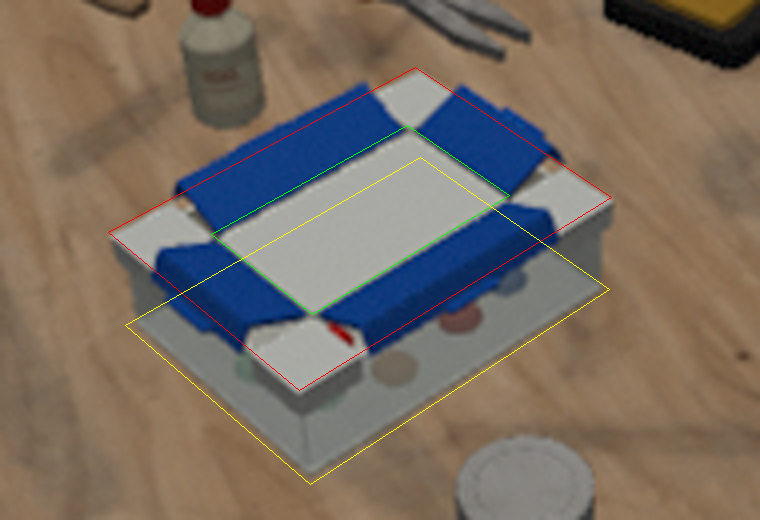

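View pics/side1.png

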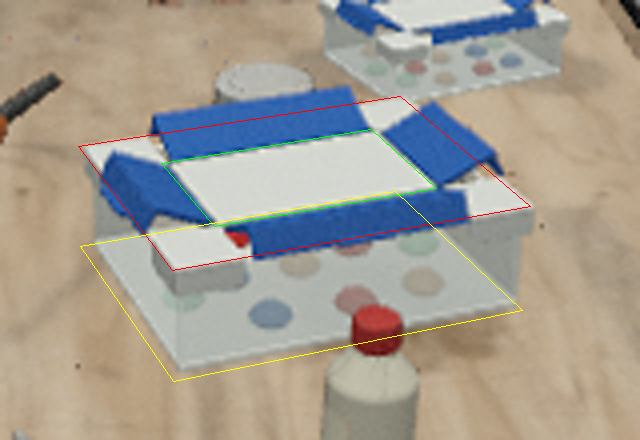

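The overlay agrees in both views: the green hinge rectangle and red lid outline lie on the edges of the larger box to within about 1–2 mm. That puts the box at (500.4, 43.7) with yaw 0.312.

```bash
cat >> h.py <<'E'
Q=[500.43,43.66,.3122]
def press(side,off=17.5):
    d={'left':[0,33+off,0],'right':[0,-33-off,0],'far':[52.5+off,0,0],'near':[-52.5-off,0,0]}[side]
    return box2w(Q,np.array(d,float))[0,:2]
def plan(side,tcpz,yaw=None,off=17.5):
    from bench import telemetry,arm
    s=telemetry.read_state(); R0=R.from_quat(s["ee_rot"])
    t=np.r_[press(side,off),tcpz]
    print("now",s["position"].round(1),"F",s["contact_force"].round(1),"w",round(s["gripper_width"],1),"clk",s["clock"])
    print("target",t.round(1),"shift cm",(R0.inv().apply(t-s["position"])/10).round(2))
    if yaw is not None:
        Rt=R.from_matrix(np.array([[np.cos(yaw),np.sin(yaw),0],[np.sin(yaw),-np.cos(yaw),0],[0,0,-1]]))
        print("rotvec",(R0.inv()*Rt).as_rotvec().round(3))
E
python3 - <<'E'
from h import *
from bench import arm; print(arm.nose_length, [a for a in dir(arm) if a[0]!='_'])
for k in range(4): plan('left',160,.3122+k*np.pi/2)
for s in P: print(s,press(s))
E
```

```text
22.0 ['IKError', 'nose_length']
now [282.9 557.3 253.3] F [-1.3 -0.2 -0.5] w 85.6 clk 1.0
target [484.9  91.7 160. ] shift cm [ 32.37 -39.09   9.33]
rotvec [-0.     0.    -2.353]
now [282.9 557.3 253.3] F [-1.3 -0.2 -0.5] w 85.6 clk 1.0
target [484.9  91.7 160. ] shift cm [ 32.37 -39.09   9.33]
rotvec [0.   0.   2.36]
now [282.9 557.3 253.3] F [-1.3 -0.2 -0.5] w 85.6 clk 1.0
target [484.9  91.7 160. ] shift cm [ 32.37 -39.09   9.33]
rotvec [0.    0.    0.789]
now [282.9 557.3 253.3] F [-1.3 -0.2 -0.5] w 85.6 clk 1.0
target [484.9  91.7 160. ] shift cm [ 32.37 -39.09   9.33]
rotvec [-0.     0.    -0.782]
left [484.91877197  91.71883691]
right [515.94122803  -4.39883691]
far [567.04620957  65.16071213]
near [433.81379043  22.15928787]
```

Request:
apply_moves --steps '[{"hand": 0,"xyz": [32.37,-39.09,9.3],"delta_rot": [0,0,0.789]},{"hand": 0,"xyz": [32.37,-39.09,9.3],"delta_rot": [0,0,0.789]},{"hand": 0,"xyz": [32.37,-39.09,9.3],"delta_rot": [0,0,0.789]},{"hand": 0,"xyz": [32.37,-39.09,9.3],"delta_rot": [0,0,0.789]},{"hand": 0,"xyz": [32.37,-39.09,9.3],"delta_rot": [0,0,0.789]},{"hand": 0,"xyz": [32.37,-39.09,9.3],"delta_rot": [0,0,0.789]},{"hand": 0,"xyz": [32.37,-39.09,9.3],"delta_rot": [0,0,0.789]},{"hand": 0,"xyz": [32.37,-39.09,9.3],"delta_rot": [0,0,0.789]},{"hand": 0,"xyz": [32.37,-39.09,9.3],"delta_rot": [0,0,0.789]},{"hand": 0,"xyz": [32.37,-39.09,9.3],"delta_rot": [0,0,0.789]},{"hand": 0,"xyz": [32.37,-39.09,9.3],"delta_rot": [0,0,0.789]},{"hand": 0,"xyz": [32.37,-39.09,9.3],"delta_rot": [0,0,0.789]}]'

```text
clock: 2.0
position: [479.2, 104.3, 163.3]
ee_rot: [-0.156, 0.988, 0.0, 0.001]
contact_force: [1.1, -0.1, 0.3]
gripper_width: 0.0
```

```bash
python3 - <<'E'
from h import *
plan('left',95,.3122+np.pi)
E
```

```text
now [479.2 104.3 163.3] F [ 1.1 -0.1  0.3] w 0.0 clk 2.0
target [484.9  91.7  95. ] shift cm [-0.15 -1.37  6.83]
rotvec [0.    0.001 0.   ]
```

Request:
apply_moves --steps '[{"hand": 0,"xyz": [-0.15,-1.37,3.0],"delta_rot": [0,0,0]},{"hand": 0,"xyz": [-0.15,-1.37,6.8],"delta_rot": [0,0,0]},{"hand": 0,"xyz": [-0.15,-1.37,6.8],"delta_rot": [0,0,0]},{"hand": 0,"xyz": [-0.15,-1.37,6.8],"delta_rot": [0,0,0]}]'

```text
clock: 2.33
position: [483.5, 92.8, 94.2]
ee_rot: [-0.155, 0.988, -0.001, -0.002]
contact_force: [0.3, 0.3, 0.4]
gripper_width: 0.1
```

```bash
python3 - <<'E'
from h import *
from bench import get_image
p=get_image("scene"); cv2.imwrite("pics/a.png",cv2.resize(p["frame"][130:310,190:430],None,fx=3,fy=3))
plan('left',74,.3122+np.pi)
E
```

```text
now [484.9  93.9  96. ] F [0.9 0.4 0.6] w 0.3 clk 2.3833
target [484.9  91.7  74. ] shift cm [ 0.07 -0.2   2.2 ]
rotvec [-0.001  0.     0.001]
```

View pics/a.png

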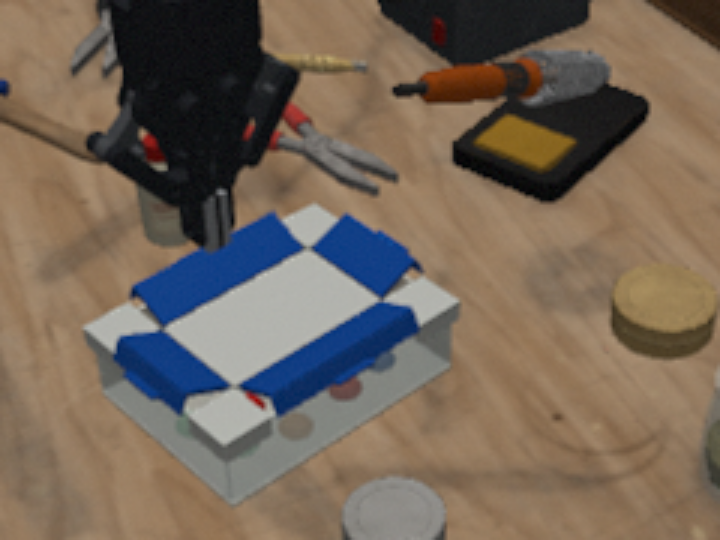

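The fingertips are over the middle of the left section (crop at 215,245), with no contact yet.

Request:
apply_moves --steps '[{"hand": 0,"xyz": [0,-0.15,0.8],"delta_rot": [0,0,0]},{"hand": 0,"xyz": [0,-0.15,1.2],"delta_rot": [0,0,0]},{"hand": 0,"xyz": [0,-0.15,1.6],"delta_rot": [0,0,0]},{"hand": 0,"xyz": [0,-0.15,1.9],"delta_rot": [0,0,0]},{"hand": 0,"xyz": [0,-0.15,1.9],"delta_rot": [0,0,0]},{"hand": 0,"xyz": [0,-0.15,1.9],"delta_rot": [0,0,0]}]'

```text
clock: 2.88
position: [484.4, 92.1, 76.2]
ee_rot: [-0.156, 0.988, -0.0, -0.0]
contact_force: [-0.3, 0.2, -0.5]
gripper_width: -0.0
```

```bash
python3 - <<'E'
from h import *
from bench import get_image
p=get_image("scene"); cv2.imwrite("pics/b.png",cv2.resize(p["frame"][180:310,190:380],None,fx=4,fy=4))
plan('left',74,.3122+np.pi)
E
```

```text
now [484.5  92.1  76.2] F [-0.1 -0.5 -0.4] w 0.4 clk 2.9333
target [484.9  91.7  74. ] shift cm [-0.03 -0.05  0.22]
rotvec [-0. -0.  0.]
```

View pics/b.png

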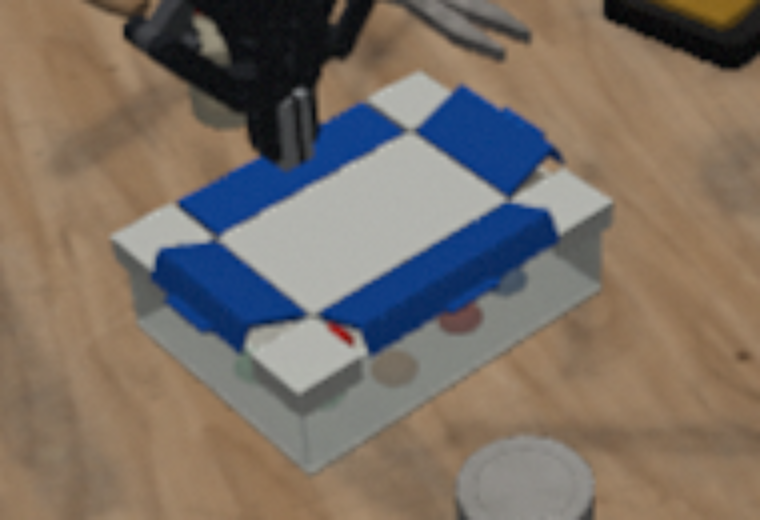

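The left section is flush in crop b.png: its edge is in line with the white corners at (365,105)–(180,205). In tool axes, x is −box x and y is +box y. Next is the far section.

Request:
apply_moves --steps '[{"hand": 0,"xyz": [0,0,-3.0],"delta_rot": [0,0,0]},{"hand": 0,"xyz": [-3.4,-2.5,-3.0],"delta_rot": [0,0,0]},{"hand": 0,"xyz": [-7.03,-5.1,-3.0],"delta_rot": [0,0,0]},{"hand": 0,"xyz": [-7.03,-5.1,-3.0],"delta_rot": [0,0,0]},{"hand": 0,"xyz": [-7.03,-5.1,-2.0],"delta_rot": [0,0,0]},{"hand": 0,"xyz": [-7.03,-5.1,-1.2],"delta_rot": [0,0,0]},{"hand": 0,"xyz": [-7.03,-5.1,-0.8],"delta_rot": [0,0,0]},{"hand": 0,"xyz": [-7.03,-5.1,-0.4],"delta_rot": [0,0,0]},{"hand": 0,"xyz": [-7.03,-5.1,0.05],"delta_rot": [0,0,0]},{"hand": 0,"xyz": [-7.03,-5.1,0.05],"delta_rot": [0,0,0]},{"hand": 0,"xyz": [-7.03,-5.1,0.05],"delta_rot": [0,0,0]}]'

```text
clock: 3.85
position: [566.0, 65.3, 75.0]
ee_rot: [-0.156, 0.988, -0.0, -0.001]
contact_force: [0.2, -0.6, -0.3]
gripper_width: -0.0
```

```bash
python3 - <<'E'
from h import *
from bench import get_image
p=get_image("scene"); cv2.imwrite("pics/c.png",cv2.resize(p["frame"][180:310,190:380],None,fx=4,fy=4))
plan('far',76,.3122+np.pi)
E
```

```text
now [566.5  65.3  75.3] F [-0.3 -0.7  0.5] w -0.3 clk 3.9
target [567.   65.2  76. ] shift cm [-0.05 -0.03 -0.07]
rotvec [ 0.    -0.001  0.   ]
```

View pics/c.png

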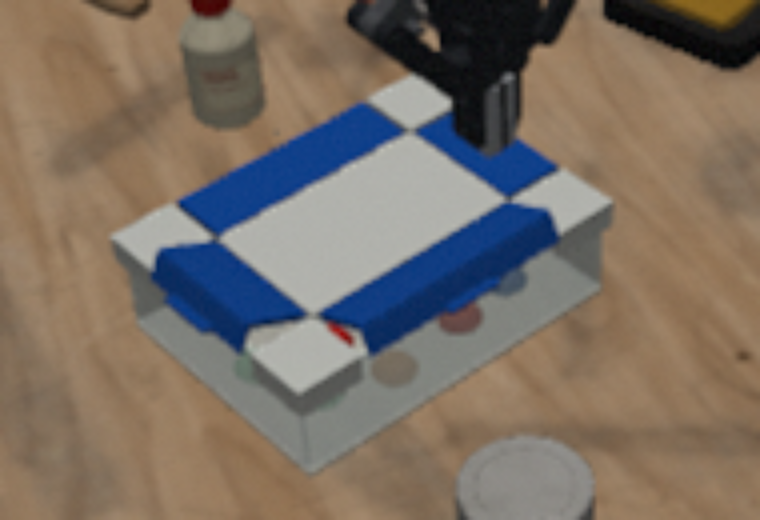

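The far section is shut: its outer edge is in line with the corner at (556,168), and the box hasn't moved. Next is right.

Request:
apply_moves --steps '[{"hand": 0,"xyz": [0,0,-3.0],"delta_rot": [0,0,0]},{"hand": 0,"xyz": [3.4,-2.5,-3.0],"delta_rot": [0,0,0]},{"hand": 0,"xyz": [6.97,-5.05,-3.0],"delta_rot": [0,0,0]},{"hand": 0,"xyz": [6.97,-5.05,-3.0],"delta_rot": [0,0,0]},{"hand": 0,"xyz": [6.97,-5.05,-2.0],"delta_rot": [0,0,0]},{"hand": 0,"xyz": [6.97,-5.05,-1.2],"delta_rot": [0,0,0]},{"hand": 0,"xyz": [6.97,-5.05,-0.8],"delta_rot": [0,0,0]},{"hand": 0,"xyz": [6.97,-5.05,-0.4],"delta_rot": [0,0,0]},{"hand": 0,"xyz": [6.97,-5.05,0],"delta_rot": [0,0,0]},{"hand": 0,"xyz": [6.97,-5.05,0],"delta_rot": [0,0,0]},{"hand": 0,"xyz": [6.97,-5.05,0],"delta_rot": [0,0,0]}]'

```text
clock: 4.82
position: [516.4, -3.9, 74.9]
ee_rot: [-0.156, 0.988, 0.0, -0.001]
contact_force: [-0.1, -0.1, -0.0]
gripper_width: 0.2
```

```bash
python3 - <<'E'
from h import *
from bench import get_image
p=get_image("scene"); cv2.imwrite("pics/d.png",cv2.resize(p["frame"][180:310,190:380],None,fx=4,fy=4))
plan('right',76,.3122+np.pi)
E
```

```text
now [516.4  -4.   75.1] F [-0.5  0.  -0.8] w 0.2 clk 4.8667
target [515.9  -4.4  76. ] shift cm [ 0.06 -0.03 -0.09]
rotvec [ 0.    -0.001  0.   ]
```

View pics/d.png

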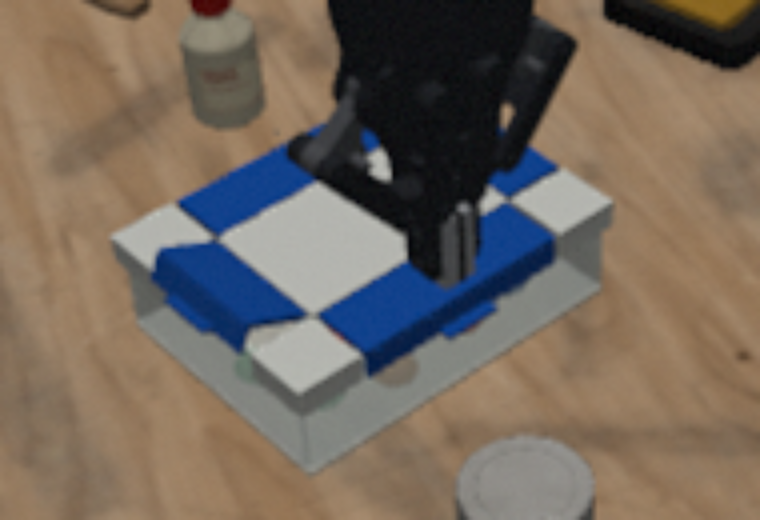

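The right section is flush. Next is near.

Request:
apply_moves --steps '[{"hand": 0,"xyz": [0,0,-3.0],"delta_rot": [0,0,0]},{"hand": 0,"xyz": [3.4,2.5,-3.0],"delta_rot": [0,0,0]},{"hand": 0,"xyz": [7.05,5.03,-3.0],"delta_rot": [0,0,0]},{"hand": 0,"xyz": [7.05,5.03,-3.0],"delta_rot": [0,0,0]},{"hand": 0,"xyz": [7.05,5.03,-2.0],"delta_rot": [0,0,0]},{"hand": 0,"xyz": [7.05,5.03,-1.2],"delta_rot": [0,0,0]},{"hand": 0,"xyz": [7.05,5.03,-0.8],"delta_rot": [0,0,0]},{"hand": 0,"xyz": [7.05,5.03,-0.4],"delta_rot": [0,0,0]},{"hand": 0,"xyz": [7.05,5.03,0],"delta_rot": [0,0,0]},{"hand": 0,"xyz": [7.05,5.03,0],"delta_rot": [0,0,0]},{"hand": 0,"xyz": [7.05,5.03,0],"delta_rot": [0,0,0]}]'

```text
clock: 5.78
position: [434.1, 21.8, 75.2]
ee_rot: [-0.155, 0.988, -0.0, -0.0]
contact_force: [-0.6, 0.0, 0.6]
gripper_width: -0.0
```

Request:
apply_moves --steps '[{"hand": 0,"xyz": [0,0,-3.0],"delta_rot": [0,0,0]},{"hand": 0,"xyz": [0,0,-6.0],"delta_rot": [0,0,0]},{"hand": 0,"xyz": [0,4,-9.0],"delta_rot": [0,0,0]},{"hand": 0,"xyz": [0,8,-12.0],"delta_rot": [0,0,0]},{"hand": 0,"xyz": [0,12,-15.0],"delta_rot": [0,0,0]},{"hand": 0,"xyz": [0,16,-15.0],"delta_rot": [0,0,0]},{"hand": 0,"xyz": [0,20,-15.0],"delta_rot": [0,0,0]},{"hand": 0,"xyz": [0,20,-15.0],"delta_rot": [0,0,0]},{"hand": 0,"xyz": [0,20,-15.0],"delta_rot": [0,0,0]}]'

```text
clock: 6.53
position: [372.3, 215.7, 226.7]
ee_rot: [-0.158, 0.987, 0.001, 0.001]
contact_force: [0.3, 0.6, -0.9]
gripper_width: 0.0
```

```bash
python3 - <<'E'
from h import *
from bench import get_image,nets
for n,w in [("scene",(190,180,380,310)),("side",(270,220,430,330))]:
    p=get_image(n); x0,y0,x1,y1=w;k=4
    im=cv2.resize(p["frame"][y0:y1,x0:x1],None,fx=k,fy=k,interpolation=cv2.INTER_CUBIC)
    u=((proj(p,box2w(Q,C))-[x0,y0])*k).astype(int); cv2.polylines(im,[u],True,(0,0,255),1)
    cv2.imwrite(f"pics/{n}9.png",im)
    for l in ["snap_box","oil_bottle","grey_tin","brass_tin"]: print(l,[d["xyz"] for d in nets.pinpoint(p,l)][:2])
E
```

```text
snap_box [[501.3, 46.4, 1.0], [395.6, -203.0, 3.1]]
oil_bottle [[490.8, 200.9, -0.7]]
grey_tin [[503.8, -104.8, 0.0]]
brass_tin [[724.3, -9.9, -0.1]]
snap_box [[394.0, -202.9, 0.4], [498.6, 42.0, 3.2]]
oil_bottle [[489.9, 201.3, 7.0]]
grey_tin [[506.3, -105.4, -0.7], [500.1, 45.4, 1.0]]
brass_tin [[718.8, -10.1, -3.8]]
```

View pics/scene9.png

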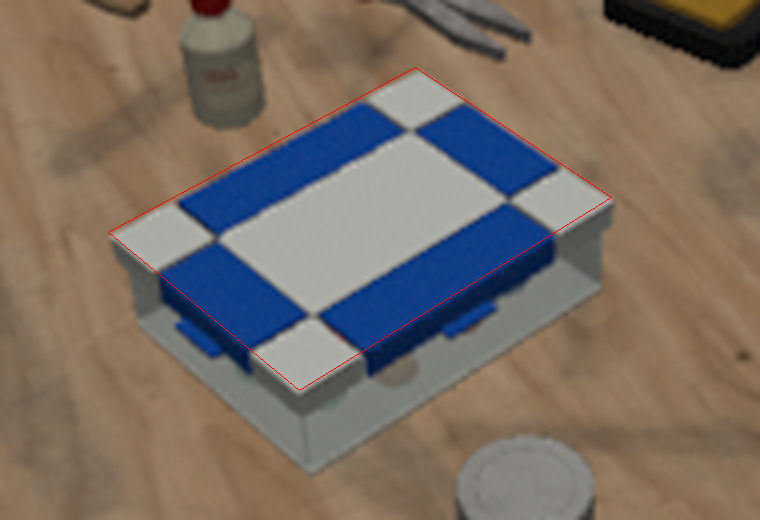

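View pics/side9.png

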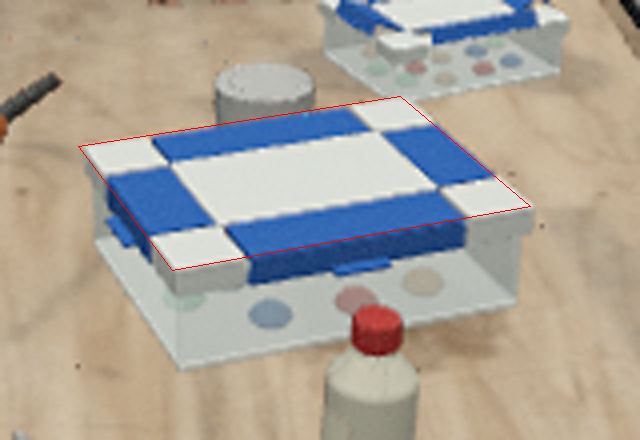

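Both views show all four sections flush, and the box still lies on its original outline. The gripper is clear, so I'll let it settle and hand in.

Request:
apply_moves --steps '[{"hand": 0,"xyz": [0,0,0],"delta_rot": [0,0,0]},{"hand": 0,"xyz": [0,0,0],"delta_rot": [0,0,0]},{"hand": 0,"xyz": [0,0,0],"delta_rot": [0,0,0]}]'

```text
clock: 7.28
position: [372.6, 212.1, 225.7]
ee_rot: [-0.155, 0.988, -0.0, 0.0]
contact_force: [-0.5, -1.0, -0.1]
gripper_width: 0.1
```

```bash
python3 -c "
from bench import workorder; print(workorder.job_done())"
```

```text
the job is handed in; nothing more can be done
None
```

All four blue sections of the larger box are shut, and I've handed the job in. I pressed them one at a time with the closed fingertips, in the order left, far, right, near. The whole job took about 7.3 s of the 48 s allowed.

- **Sections:** in both the scene and side pictures all four lie flush with the white corners.
- **Box position:** the lid still sits on the outline fitted before the first press, within about 1–2 mm.
- **Other things on the bench:** the bottle and tins were found where they were at the start, to within the networks' error of a few millimetres. One reading put the bottle's base at z = 7 mm and a stray second "grey_tin" came up at the box; I took both as network noise.
- **Arm:** the tool was raised well clear of everything before the hand-in. The force readings, taken at the end of each move, never rose above the sensor's noise of about 1 N.

No check failed. I couldn't read the joint angles directly, so "clicked shut" rests on the pictures.

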